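# Start the tray-polishing turntable

### The arm

A 6-joint arm with a two-finger parallel gripper is mounted at the origin on the work surface. World frame = base frame: x ahead of the robot, y to its left, z up, the work surface at z = 0. Lengths are in mm, angles in rad, forces in N, time in s.
With the tool pointing down it reaches from about 300 to 875 mm from the base axis. Payload 4.2 kg.
Tool frame: the origin (TCP) lies on the centre line of the jaws, within the pads' length; the fingertips stand 8 mm ahead of it and the grasp point (between the pads) lies 11 mm behind it (manip.tip_reach is the z of the fingertips in the tool frame, in mm); z points along the fingers, y is the line along which they close (so a half turn about z gives the same grasp; the last joint's range is limited). The gripper opens to 85 mm and grips with 20 to 120 N. Pads are 22 mm wide; open, the fingers measure 114 mm over their backs; the gripper's body (76 mm by 85 mm) begins 54 mm behind the grasp point. The pads swing forward as they close: fully open they stand 13 mm farther back than shut.
Start: joints at [1.301, 0.32, 1.565, -0, 1.257, -0.02], TCP at [142.147, 557.169, 209.138] pointing down, gripper open.
Joint ranges: [-3.11, 3.11], [-0.84, 2.01], [0.21, 2.61], [-1.34, 4.49], [0.05, 2.63], [-2.56, 2.56]. Speed limits (rad/s): [2.57, 2.57, 3.14, 3.14, 3.14, 3.14].

### API

Orientations are given as a 3x3 rotation matrix whose columns are the frame's x, y, z axes.
In Python, from bench import manip, vision, job, nets gives the robot as it stands.
- The arm moves only by the shell command python3 -m handwheel 'ROWS' [FORCE]. ROWS is text: rows parted by semicolons, each of 7 numbers parted by spaces: the closure, from -1 (fully open) to 1 (shut), then the shift along the tool's x, y, z in m, then the turn, a rotation vector about the tool's x, y, z in rad. In form: hand x y z wx wy wz; .... A call has exactly 10 rows; each row is the pose to reach, as a shift and turn from the pose commanded when the call began, along the tool's axes at that moment; what a row does not reach only later rows make up. A row lasts 1/12 s, in which the tool goes at most 41.7 mm and 7.16 degrees, less where a joint would pass 70% of its speed; a pose out of reach is approached as far as the arm can. A call with a gripper value outside its range is refused whole. The fingers move at their own pace and stop on an object; FORCE is the grip in N (left out, the last holds). Time passes only in rows, so rows that repeat a pose let the fingers close, or fill a call up. It gives the time, the measured TCP pose, the force, the opening and the grip force at its end, in the units of the state.
- manip.observe(): the state, without advancing time (a new reading comes with each control period).
- vision.grab_frame(name): name is "side" or "top" or "wrist"; returns the picture (420x560x3 uint8, blue, green, red); there is no depth.
- vision.camera_info(name): a dict with "camera_matrix" (3x3 intrinsics, pixels), "cam_to_world" (4x4, takes a point from camera to world coordinates); the wrist camera has in their place "T_tool_cam" (4x4, takes a point from camera to tool coordinates, whose origin is the TCP and whose axes are the flange's). Camera axes: x right, y down, z forward; pixel columns grow to the right and rows downward; lengths in mm; the calibration is good to about 2 mm. A picture is of the moment at which its call begins: read the wrist's pose just before it. camera_info takes no time and is no camera call.
- job.job_done(): hands the job in; it is judged then, once.
Trained networks look in the newest picture that a camera, given by its name, has taken for a name from the list of things; names that differ only in an ending like _2 or _b are one class to them, and where a whole thing is asked for, a point or a joint stands for the part that bears it (a point fixed in the world has none). Each returns a list of dicts, best first, with "score" (0 to 1); they miss things now and then, are a little off and sometimes report something else, mostly with a low value. They report only what shows in the picture. A call takes as long as a camera call. They do not tell look-alikes from the thing itself.
- nets.masks_of(name, camera): "mask" (420x560 bool, what is visible of it) and "position" ([row, column] in pixels, amid what is visible of it).
The state is a dict: "time": time; "qpos": joint angles; "joint_vel": joint speeds; "effort": joint torques, N m; "eef_pos": TCP position; "orientation": TCP orientation; "wrist_force": force on the tool from outside, world axes, zero at the start; "torque": the same for the moment, N m; "width": finger opening in mm; "grip_force": force on a finger pad.
Only numpy, scipy, OpenCV 4.12 (cv2) and the standard library are available. Lean on these libraries where they do the work, as an engineer would, in place of code of your own. Each camera call takes 0.05 s, during which the arm holds its last target. There are 200 camera calls.

### The job

Get the copper-tray polishing turntable going: first switch on the dust extractor by pushing the yellow end of the rocker on the loose switch box fully down, then press the blue arming button fully in, and last press the green start button fully in (all three stay as pushed). Keep to that order and leave the red stop button unpressed. Just push with the fingers, pick nothing up, and leave the switch box and everything else on the bench standing where it is.

Things in the scene. Friction and masses are not known exactly. Their poses are not given: they have to be found in the camera images.
- station: grey control station, 90 mm (its x) x 250 mm (its y) x 35 mm high, screwed to the bench, either left or right of the middle; origin at the centre of its underside. On top, in a row along its y at -77, 0 and +77 mm, are three square aluminium button units (60 x 60 x 20 mm, tops 55 mm above the bench) with one blue, one green and one red button, in an order that varies
- blue_key (a joint): blue arming button; joint value in m = how far it is pressed in: 0 out, 0.008 fully in. Slides straight down against a steady 3 N of friction, no spring: it stays where it is pushed, and counts as in beyond 0.006
- green_key (a joint): green start button; joint value in m = how far it is pressed in: 0 out, 0.008 fully in. Slides straight down against a steady 3 N of friction, no spring: it stays where it is pushed, and counts as in beyond 0.006
- red_key (a joint): red mushroom stop button, which must stay out (below 0.003); joint value in m = how far it is pressed in: 0 out, 0.008 fully in. Slides straight down against a steady 3 N of friction, no spring: it stays where it is pushed
- blue_top (a point): centre of the top face of the blue button (34 mm across), about 69 mm above the bench when out; it moves down with the button
- green_top (a point): centre of the top face of the green button (34 mm across), about 69 mm above the bench when out; it moves down with the button
- red_top (a point): centre of the top of the red mushroom stop button (44 mm across), about 80 mm above the bench
- switch_box: loose grey switch box for the dust extractor, 100 mm (its x) x 62 mm (its y) x 40 mm high, about 0.6 kg, standing on a rubber foot on the other side of the middle from the station; origin at the centre of its underside. A V-shaped rocker, 76 mm long (along its x) and 38 mm wide, pivots on its top at the middle, 46 mm above the bench: yellow half towards the box's -x, black half towards +x
- rocker_part (a joint): angle of the extractor rocker in rad: 0 = off (yellow half tilted up by 0.3, black half level), 0.3 = fully on (yellow half pushed down level, black half up); may start a little off zero, up to 0.06. It has only friction (0.05 N m, about 2 N at yellow_face) and stays where it is pushed; counts as on beyond 0.24
- yellow_face (a point): pushing point on the upper face of the yellow half, 25 mm out from the pivot along the face, about 61 mm above the bench when off and 54 mm when fully on; moves with the rocker
- cup: loose open copper cup, 60 mm across at the rim, 70 mm high, behind the station; origin under its centre
- punch: loose steel punch lying along the station's front edge, about 105 mm long, 12 mm thick; origin at the underside of its middle
- jar: loose small jar with brass cap, 48 mm across, 60 mm high, behind the switch box; origin under its centre
- bowl: loose copper bowl, 84 mm across, 40 mm high, at the middle towards the far side; origin under its centre
- hammer: loose hammer, 260 mm long, lying at the left
- brush: loose hand brush lying at the right
- paste: loose pale can of polishing paste, 66 mm across, 90 mm high, at the far left; origin under its centre
Mind the look-alikes: they are no part of the job. Of the things shaped like the switch_box, the grey one is meant.

How it is judged (in metres and radians):
On the way, in this order (a step that is already met when the one before it is completed fails the run):
1. the extractor rocker is pushed on (value of joint rocker_part above 0.24 rad), for 0.1 s.
2. then the blue button is pressed in (value of joint rocker_part above 0.24 rad and value of joint blue_key above 0.006 m), for 0.1 s.
3. then the green button is pressed in (all of step 2 and value of joint green_key above 0.006 m), for 0.1 s.
At the end, for the whole second after the job is handed in: rocker on (beyond 0.24 rad of 0.3), blue and green buttons in (beyond 6 of 8 mm), red button out (under 3 mm), the switch box flat on the bench within 40 mm of where it stood and at rest, every other loose thing within 30 mm of its start (all of step 3 and value of joint red_key below 0.003 m and distance of switch_box from where it was at the start of the episode below 0.04 m and angle between switch_box's own z axis and vertical below 0.1 rad and linear speed of switch_box below 0.02 m/s and distance of each of cup, punch, jar, bowl, hammer, brush, paste from where it was at the start of the episode below 0.03 m); the robot touches nothing.
It fails at once if the blue button is pressed before the extractor is on (value of joint blue_key above 0.004 m and value of joint rocker_part below 0.22 rad).
It fails at once if the green button is pressed before the blue one is in (value of joint green_key above 0.004 m and value of joint blue_key below 0.005 m).
It fails at once if the red stop button is pressed (value of joint red_key above 0.003 m).
It fails at once if the switch box is lifted, tipped or shoved away (height (world z) of switch_box above 0.012 m or angle between switch_box's own z axis and vertical above 0.2 rad or distance of switch_box from where it was at the start of the episode above 0.04 m).
It fails at once if a bystander is lifted or moved (distance of any of cup, punch, jar, bowl, hammer, brush, paste from where it was at the start of the episode above 0.03 m).
It also fails if it takes over 48 s, if anything falls off the work surface, if the arm or the gripper's body presses on something with over 40 N, if the wrist force passes 120 N, or if a joint passes its speed limit or range.

## Working session

There is one attempt and no reset: what is moved stays moved. The work goes in short steps, Python scripts to look and compute and a shell command to move; the robot and the scene stay as the last step left them, time stands still between calls to the robot, and variables do not carry over. Pictures are saved under pics/ and viewed, at most 12 in all, crops included, and the job is handed in when it is done.

```bash
mkdir -p pics; python3 - <<'E'
from bench import manip, vision
import cv2
s=manip.observe(); print(s['time'],s['eef_pos'],s['orientation'],s['width'],manip.tip_reach)
for n in("top","side"):
    cv2.imwrite(f"pics/{n}0.png",vision.grab_frame(n)); c=vision.camera_info(n); print(n,c)
E
```

```text
0.0 [142.00694488 556.67064142 208.28013601] [[-9.68964893e-01  2.47197953e-01 -4.56415782e-04]
 [ 2.47198372e-01  9.68963451e-01 -1.67175265e-03]
 [ 2.89963783e-05 -1.73269487e-03 -9.99998498e-01]] 85.14520388126392 8.0
top {'camera_matrix': array([[443.96117613,   0.        , 284.03280393],
       [  0.        , 443.96117613, 202.67631001],
       [  0.        ,   0.        ,   1.        ]]), 'cam_to_world': array([[-9.55119739e-04, -9.87269706e-01,  1.59052240e-01,
         3.27627952e+02],
       [-9.99772775e-01,  4.32980375e-03,  2.08722704e-02,
        -2.68583992e+01],
       [-2.12952253e-02, -1.58996164e-01, -9.87049509e-01,
         1.24578902e+03],
       [ 0.00000000e+00,  0.00000000e+00,  0.00000000e+00,
         1.00000000e+00]])}
side {'camera_matrix': array([[483.90193953,   0.        , 274.7427986 ],
       [  0.        , 483.90193953, 210.87743968],
       [  0.        ,   0.        ,   1.        ]]), 'cam_to_world': array([[ 7.75475654e-01, -4.58142251e-01,  4.34445840e-01,
        -6.94484146e+01],
       [-6.31330790e-01, -5.54294534e-01,  5.42382709e-01,
        -7.50338153e+02],
       [-7.67748097e-03, -6.94883622e-01, -7.19081225e-01,
         1.05344982e+03],
       [ 0.00000000e+00,  0.00000000e+00,  0.00000000e+00,
         1.00000000e+00]])}
```

View pics/top0.png

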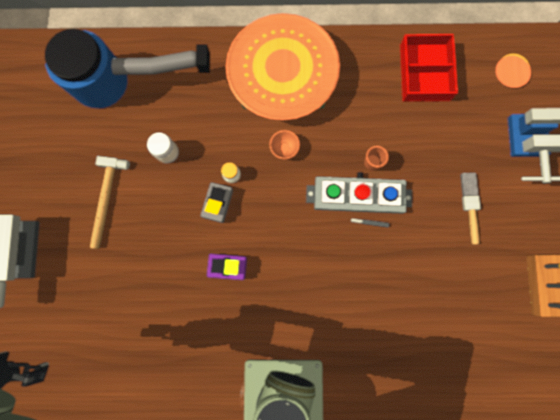

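View pics/side0.png

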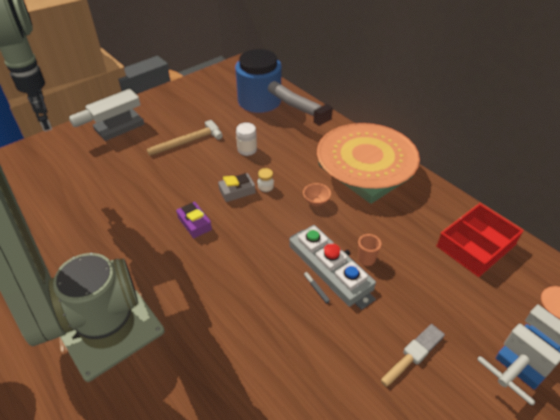

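The top view shows the grey box at (217,202), with its yellow half at (213,207) and black half at (219,192). The buttons are green (334,191), red (362,192) and blue (391,194). The purple look-alike is at (227,267), and the jar at (230,172) is close to the box.

```bash
cat > h.py <<'E'
import numpy as np,cv2
from bench import manip,vision
def ray(n,uv,s=None):
    c=vision.camera_info(n)
    if n=="wrist":
        T=np.eye(4);T[:3,:3]=s['orientation'];T[:3,3]=s['eef_pos'];T=T@c['T_tool_cam']
    else: T=c['cam_to_world']
    d=T[:3,:3]@np.linalg.inv(c['camera_matrix'])@[uv[0],uv[1],1]
    return T[:3,3],d
def at_z(n,uv,z,s=None):
    o,d=ray(n,uv,s); return o+d*(z-o[2])/d[2]
H={'yellow':(22,35),'green':(45,85),'blue':(100,130),'red':(0,8)}
def blob(img,col,near,r=16):
    h=cv2.cvtColor(img,cv2.COLOR_BGR2HSV); lo,hi=H[col]
    m=cv2.inRange(h,(lo,120,60),(hi,255,255)); w=np.zeros_like(m); cv2.circle(w,near,r,255,-1)
    n,l,st,ce=cv2.connectedComponentsWithStats(m&w); k=1+np.argmax(st[1:,4]); return ce[k],st[k,4],l==k
def tri(a,b):
    (o1,d1),(o2,d2)=a,b
    A=np.c_[d1,-d2]; t=np.linalg.lstsq(A,o2-o1,rcond=None)[0]; p,q=o1+t[0]*d1,o2+t[1]*d2
    return (p+q)/2,np.linalg.norm(p-q)
E
python3 - <<'E'
from h import *
t=cv2.imread('pics/top0.png');s=cv2.imread('pics/side0.png')
for c,a,b,z in(('yellow',(213,207),(231,182),59),('green',(334,191),(313,236),69),('red',(362,192),(332,252),78),('blue',(391,194),(351,272),69)):
    ca,na,_=blob(t,c,a);cb,nb,_=blob(s,c,b)
    print(c,ca.round(1),na,cb.round(1),nb,at_z('top',ca,z).round(1),at_z('side',cb,z).round(1),*tri(ray('top',ca),ray('side',cb)))
cr=t[150:250,170:420]; cv2.imwrite('pics/crop.png',cv2.resize(cr,None,fx=3.2,fy=3.2,interpolation=cv2.INTER_CUBIC))
from bench import nets
vision.grab_frame('top')
for d in nets.masks_of('switch_box','top')[:2]:
    m=d['mask'];print(d['score'],d['position'],m.sum(),cv2.minAreaRect(np.argwhere(m)[:,::-1].astype(np.float32)))
    q=np.argwhere(m)[:,::-1]; 
E
```

```text
yellow [213.1 205.9] 229 [230.8 180.5] 132 [510.7 190.9  59. ] [509.5 184.9  59. ] [512.57748069 191.65057013  52.25229861] 1.815500232037606
green [333.1 190.7] 127 [312.9 235.3] 73 [ 549.2 -134.2   69. ] [ 546.8 -144.4   69. ] [ 552.95041572 -136.18127118   56.68612315] 3.327222231456438
red [362.3 191.4] 198 [331.9 250.6] 217 [ 545.2 -211.    78. ] [ 543.8 -220.3   78. ] [ 548.80679829 -213.68369502   67.21280423] 3.686984751491077
blue [390.1 193.3] 134 [351.3 272.3] 123 [ 541.6 -286.4   69. ] [ 538.2 -297.3   69. ] [ 545.34644695 -290.31861566   55.1042098 ] 2.899605754512697
0.73 [264.3, 224.7] 883 ((227.43795776367188, 266.2448425292969), (38.78224563598633, 23.335783004760742), 4.763641834259033)
0.64 [201.5, 215.3] 886 ((217.2798309326172, 202.23397827148438), (24.424571990966797, 37.06787872314453), 16.699243545532227)
```

View pics/crop.png

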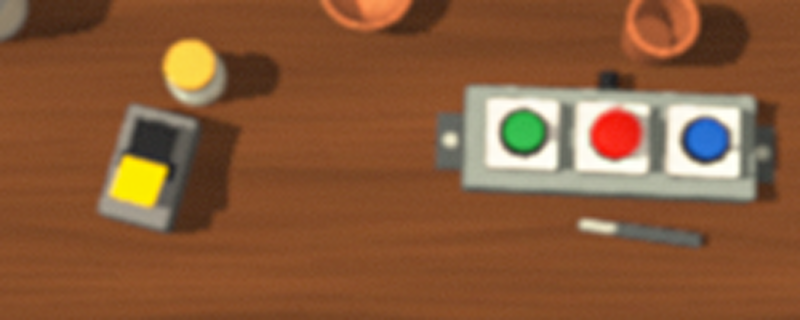

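The close-up confirms it: the yellow half is the robot-near end of the grey box, the jar is behind the box, and the row runs green, red, blue towards −y. I'll move over the box with the fingers shut.

```bash
python3 -m handwheel '1 -0.02 -0.01 0 0 0 0; 1 -0.05 -0.03 0 0 0 0; 1 -0.08 -0.05 0 0 0 0; 1 -0.115 -0.07 0 0 0 0; 1 -0.15 -0.09 0 0 0 0; 1 -0.185 -0.11 0 0 0 0; 1 -0.22 -0.13 0 0 0 0; 1 -0.25 -0.15 0 0 0 0; 1 -0.27 -0.16 0 0 0 0; 1 -0.28 -0.167 0 0 0 0' 30
python3 -m handwheel '1 -0.01 -0.01 0 0 0 0; 1 -0.03 -0.02 0 0 0 0; 1 -0.05 -0.035 0 0 0 0; 1 -0.08 -0.05 0 0 0 0; 1 -0.1 -0.065 0 0 0 0; 1 -0.12 -0.08 0 0 0 0; 1 -0.13 -0.09 0 0 0 0; 1 -0.13 -0.095 0 0 0 0; 1 -0.13 -0.095 0 0 0 0; 1 -0.13 -0.095 0 0 0 0'
python3 - <<'E'
from h import *
s=manip.observe();print(s['time'],s['eef_pos'],s['orientation'].round(3).tolist(),s['width'],s['wrist_force'])
print(vision.camera_info('wrist'))
cv2.imwrite('pics/w1.png',vision.grab_frame('wrist'))
E
```

```text
time: 1.03
eef_pos: [374.0, 324.2, 209.1]
orientation: [[-0.968, 0.25, 0.001], [0.25, 0.968, -0.0], [-0.001, -0.0, -1.0]]
wrist_force: [-0.5, 0.2, 0.8]
width: 0.3
grip_force: 0.0
time: 1.87
eef_pos: [473.8, 202.6, 209.0]
orientation: [[-0.969, 0.247, -0.001], [0.247, 0.969, 0.001], [0.001, 0.0, -1.0]]
wrist_force: [0.2, 0.1, -1.4]
width: 0.3
grip_force: 0.0
1.8667 [473.83273857 202.60405787 209.03846755] [[-0.969, 0.247, -0.001], [0.247, 0.969, 0.001], [0.001, 0.0, -1.0]] 0.25987476261417913 [ 0.15408318  0.07266878 -1.40494578]
{'camera_matrix': array([[313.45071729,   0.        , 279.55094849],
       [  0.        , 313.45071729, 207.22993809],
       [  0.        ,   0.        ,   1.        ]]), 'T_tool_cam': array([[-3.00033539e-04, -9.45134927e-01, -3.26680087e-01,
         8.48466481e+01],
       [ 9.99999598e-01, -5.59552168e-04,  7.00437182e-04,
        -4.54650573e-01],
       [-8.44802196e-04, -3.26679745e-01,  9.45134715e-01,
        -1.63791950e+02],
       [ 0.00000000e+00,  0.00000000e+00,  0.00000000e+00,
         1.00000000e+00]])}
```

View pics/w1.png

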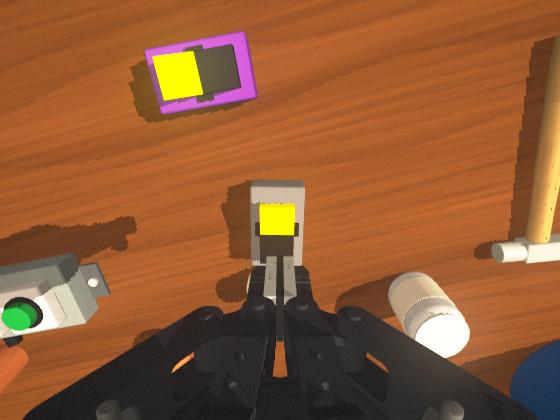

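The wrist view shows the grey box just ahead of the finger tips, in line with the tool. The yellow half is at about (277,219), and the box edges run from column 251 to 305.

```bash
python3 - <<'E'
from h import *
s=manip.observe();i=cv2.imread('pics/w1.png')
c,n,m=blob(i,'yellow',(277,219),30);q=np.argwhere(m)[:,::-1]
p=at_z('wrist',c,57,s);print(c,n,p)
R=s['orientation']
# outer (up) edge and inner (pivot) edge midpoints
r0,r1=q[:,1].min(),q[:,1].max(); print(r0,r1)
for r,z in((r0,65),(r1+1,54)): print(at_z('wrist',(c[0],r),z,s).round(1))
for z in (40,): print([at_z('wrist',u,z,s).round(1).tolist() for u in((251,181),(304,181),(251,265),(305,265))])
print('shift to c',R.T@(p-s['eef_pos']))
E
```

```text
[276.71632471 219.02230152] 1121 [509.60903011 190.48601081  57.        ]
203 235
[489.4 195.7  65. ]
[530.3 185.1  54. ]
[[465.9, 172.6, 40.0], [480.2, 228.7, 40.0], [565.6, 144.1, 40.0], [581.6, 206.9, 40.0]]
shift to c [-37.80948262  -3.28654901 152.08179998]
```

```bash
python3 -m handwheel '1 -0.015 -0.001 0.01 0 0 0; 1 -0.03 -0.003 0.03 0 0 0; 1 -0.034 -0.003 0.055 0 0 0; 1 -0.034 -0.003 0.08 0 0 0; 1 -0.034 -0.003 0.1 0 0 0; 1 -0.034 -0.003 0.115 0 0 0; 1 -0.034 -0.003 0.12 0 0 0; 1 -0.034 -0.003 0.125 0 0 0; 1 -0.034 -0.003 0.125 0 0 0; 1 -0.034 -0.003 0.125 0 0 0'
python3 - <<'E'
from h import *
cv2.imwrite('pics/w2.png',vision.grab_frame('wrist'))
E
```

```text
time: 2.75
eef_pos: [507.5, 191.1, 84.7]
orientation: [[-0.969, 0.247, 0.001], [0.247, 0.969, 0.001], [-0.001, 0.001, -1.0]]
wrist_force: [-0.5, -0.2, 0.0]
width: -0.3
grip_force: 0.0
```

View pics/w2.png

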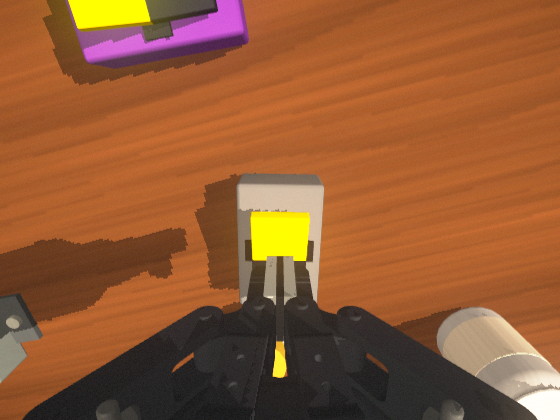

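Tips are centred over the yellow half (tip edge about row 257, yellow from row 212). I'll check the offset numerically and then press.

```bash
python3 - <<'E'
from h import *
s=manip.observe();R=s['orientation']
for u,z in(((280,212),65),((280,257),77),((280,260),54)): print((R.T@(at_z('wrist',u,z,s)-s['eef_pos'])).round(1))
E
python3 -m handwheel '1 0.002 0 0.004 0 0 0; 1 0.002 0 0.008 0 0 0; 1 0.002 0 0.011 0 0 0; 1 0.002 0 0.014 0 0 0; 1 0.002 0 0.017 0 0 0; 1 0.002 0 0.019 0 0 0; 1 0.002 0 0.021 0 0 0; 1 0.002 0 0.022 0 0 0; 1 0.002 0 0.022 0 0 0; 1 0.002 0 0.022 0 0 0'
```

```text
[18.2 -0.  20. ]
[-6.9 -0.1  8. ]
[-21.5  -0.   31.1]
time: 3.63
eef_pos: [505.0, 191.1, 62.1]
orientation: [[-0.969, 0.247, 0.0], [0.247, 0.969, 0.0], [-0.0, 0.0, -1.0]]
wrist_force: [0.1, 0.3, -0.4]
width: 0.1
grip_force: 0.0
```

```bash
python3 -m handwheel '1 0 0 0.0005 0 0 0; 1 0 0 0.001 0 0 0; 1 0 0 0.0015 0 0 0; 1 0 0 0.002 0 0 0; 1 0 0 0.002 0 0 0; 1 0 0 0.0025 0 0 0; 1 0 0 0.0025 0 0 0; 1 0 0 0.003 0 0 0; 1 0 0 0.003 0 0 0; 1 0 0 0.003 0 0 0'
```

```text
time: 4.47
eef_pos: [504.9, 191.1, 59.1]
orientation: [[-0.969, 0.247, 0.0], [0.247, 0.969, 0.0], [0.0, 0.0, -1.0]]
wrist_force: [0.5, 0.2, -0.7]
width: 0.0
grip_force: 0.0
```

```bash
python3 - <<'E'
from h import *
a=vision.grab_frame('wrist')[150:350,180:380];b=vision.grab_frame('side')[120:240,170:290]
cv2.imwrite('pics/w3.png',np.hstack([cv2.resize(a,(400,400)),cv2.resize(b,(400,400))]))
E
```

```text
(no output)
```

View pics/w3.png

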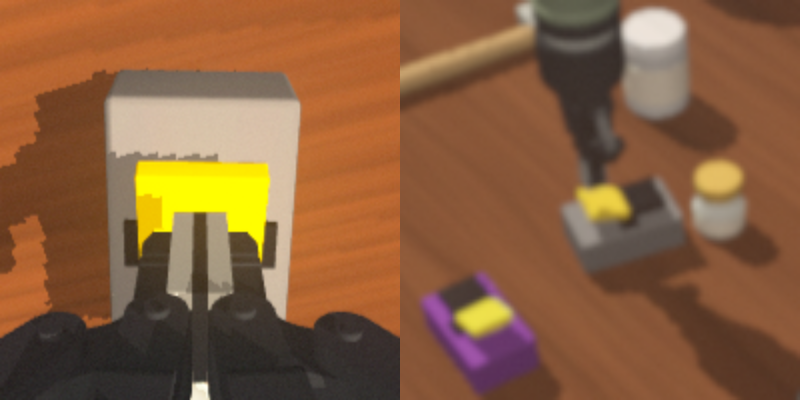

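The rocker still looks tilted, and no contact force has built up. I'll continue down gently.

```bash
python3 -m handwheel '1 0 0 0.0005 0 0 0; 1 0 0 0.001 0 0 0; 1 0 0 0.0015 0 0 0; 1 0 0 0.002 0 0 0; 1 0 0 0.002 0 0 0; 1 0 0 0.0025 0 0 0; 1 0 0 0.0025 0 0 0; 1 0 0 0.003 0 0 0; 1 0 0 0.003 0 0 0; 1 0 0 0.003 0 0 0'
python3 - <<'E'
from h import *
s=manip.observe();print(s['wrist_force'],s['torque'],s['effort'])
i=vision.grab_frame('wrist');c,n,m=blob(i,'yellow',(280,240),40);print(c,n,np.argwhere(m).min(0))
E
```

```text
time: 5.4
eef_pos: [504.9, 191.1, 56.1]
orientation: [[-0.969, 0.247, -0.0], [0.247, 0.969, 0.0], [0.0, 0.0, -1.0]]
wrist_force: [0.7, -0.2, -0.3]
width: -0.2
grip_force: 0.0
[ 0.65318309 -0.17858349 -0.2889243 ] [-0.03997598  0.02446921 -0.03208961] [-8.02996256e-04 -4.12450397e+01 -1.83097833e+01  1.68871857e-04
  2.78715862e-05  1.05419451e-05]
[280.34427057 247.80514891] 1981 [233 247]
```

```bash
python3 - <<'E'
from h import *
s=manip.observe();R=s['orientation'];c=vision.camera_info('wrist');T=np.eye(4);T[:3,:3]=R;T[:3,3]=s['eef_pos'];T=np.linalg.inv(T@c['T_tool_cam'])
def pr(p): q=c['camera_matrix']@(T@[*p,1])[:3]; return (q[:2]/q[2]).round(1)
# w1 edge ray: rocker geometry
for p in((489.4,195.7,65),(487,196.3,54),(488,196,60)): print(p,pr(p))
for t in((0,0,8),(11,0,8),(11,0,0),(-11,0,8)): print(t,pr(s['eef_pos']+R@np.array(t)))
i=vision.grab_frame('wrist')[170:320,205:355];b=vision.grab_frame('side')[140:220,190:270]
cv2.imwrite('pics/w4.png',np.hstack([cv2.resize(i,(400,400)),cv2.resize(b,(400,400))]))
E
```

```text
(489.4, 195.7, 65) [281.2 233.8]
(487, 196.3, 54) [281.1 222. ]
(488, 196, 60) [281.1 227.8]
(0, 0, 8) [280.1 246.9]
(11, 0, 8) [280.1 230.2]
(11, 0, 0) [280.1 235.8]
(-11, 0, 8) [280.1 263. ]
```

View pics/w4.png

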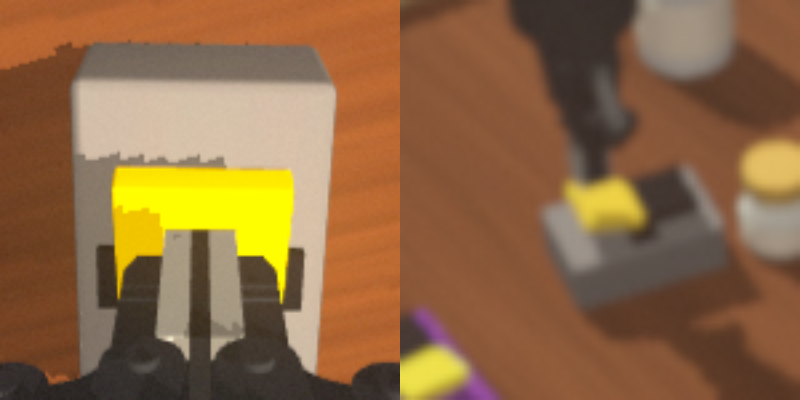

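The yellow half is still up (edge at row 233, which matches "off"), and the tips have not touched it. They visibly end higher than nominal, so I'll keep going down with force checks.

```bash
python3 -m handwheel '1 0 0 0.001 0 0 0; 1 0 0 0.002 0 0 0; 1 0 0 0.003 0 0 0; 1 0 0 0.0035 0 0 0; 1 0 0 0.004 0 0 0; 1 0 0 0.0045 0 0 0; 1 0 0 0.005 0 0 0; 1 0 0 0.005 0 0 0; 1 0 0 0.005 0 0 0; 1 0 0 0.005 0 0 0'
python3 - <<'E'
from h import *
s=manip.observe();print(s['wrist_force'])
i=vision.grab_frame('wrist');c,n,m=blob(i,'yellow',(280,240),40);print(c,n,np.argwhere(m).min(0))
E
```

```text
time: 6.38
eef_pos: [505.0, 191.2, 51.1]
orientation: [[-0.969, 0.247, 0.0], [0.247, 0.969, 0.0], [-0.0, 0.0, -1.0]]
wrist_force: [-0.4, 0.4, 0.3]
width: -0.0
grip_force: 0.0
[-0.41727499  0.41536524  0.32582234]
[280.4        249.48370787] 1780 [236 246]
```

```bash
python3 -m handwheel '1 0 0 0.001 0 0 0; 1 0 0 0.002 0 0 0; 1 0 0 0.003 0 0 0; 1 0 0 0.0035 0 0 0; 1 0 0 0.004 0 0 0; 1 0 0 0.0045 0 0 0; 1 0 0 0.005 0 0 0; 1 0 0 0.005 0 0 0; 1 0 0 0.005 0 0 0; 1 0 0 0.005 0 0 0'
python3 - <<'E'
from h import *
s=manip.observe();print(s['wrist_force'])
i=vision.grab_frame('wrist');c,n,m=blob(i,'yellow',(280,240),40);print(c,n,np.argwhere(m).min(0))
i=i[170:320,205:355];b=vision.grab_frame('side')[140:220,190:270]
cv2.imwrite('pics/w5.png',np.hstack([cv2.resize(i,(400,400)),cv2.resize(b,(400,400))]))
E
```

```text
time: 7.27
eef_pos: [505.0, 191.1, 46.2]
orientation: [[-0.969, 0.247, 0.0], [0.247, 0.969, 0.0], [-0.0, 0.0, -1.0]]
wrist_force: [0.9, -0.7, -0.4]
width: 0.1
grip_force: 0.0
[ 0.87235507 -0.7190163  -0.37709018]
[280.29233741 251.49581455] 1553 [240 245]
```

View pics/w5.png

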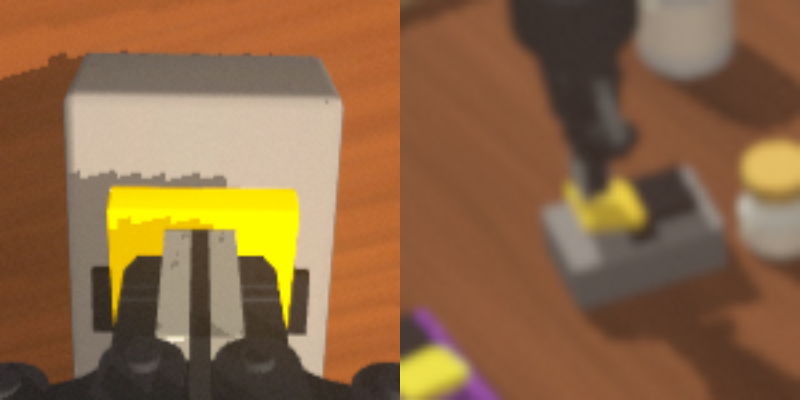

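Still no contact: the tip's shadow is closing in on the tip at about (165,225) in the crop, so contact is near.

```bash
python3 -m handwheel '1 0 0 0.001 0 0 0; 1 0 0 0.002 0 0 0; 1 0 0 0.003 0 0 0; 1 0 0 0.0035 0 0 0; 1 0 0 0.004 0 0 0; 1 0 0 0.0045 0 0 0; 1 0 0 0.005 0 0 0; 1 0 0 0.005 0 0 0; 1 0 0 0.005 0 0 0; 1 0 0 0.005 0 0 0'
cat > chk.py <<'E'
from h import *
s=manip.observe();print(s['wrist_force'])
i=vision.grab_frame('wrist');c,n,m=blob(i,'yellow',(280,240),40);r=np.argwhere(m).min(0)[0];print(c,n,r)
c=vision.camera_info('wrist');T=np.eye(4);T[:3,:3]=s['orientation'];T[:3,3]=s['eef_pos'];T=np.linalg.inv(T@c['T_tool_cam'])
def pr(p): q=c['camera_matrix']@(T@[*p,1])[:3]; return (q[:2]/q[2]).round(1)
print('off row',pr((489.4,195.7,65)),'on row',pr((487,196.3,54)))
E
python3 chk.py
```

```text
time: 8.2
eef_pos: [504.9, 191.2, 41.2]
orientation: [[-0.969, 0.247, 0.0], [0.247, 0.969, 0.0], [-0.0, 0.0, -1.0]]
wrist_force: [-0.5, 0.2, 1.0]
width: -0.0
grip_force: 0.3
[-0.50489936  0.15563126  1.02914922]
[280.29550647 253.39756283] 1313 244
off row [281.4 246.1] on row [281.3 232.5]
```

```bash
python3 -m handwheel '1 0 0 0.001 0 0 0; 1 0 0 0.002 0 0 0; 1 0 0 0.003 0 0 0; 1 0 0 0.0035 0 0 0; 1 0 0 0.004 0 0 0; 1 0 0 0.0045 0 0 0; 1 0 0 0.005 0 0 0; 1 0 0 0.005 0 0 0; 1 0 0 0.005 0 0 0; 1 0 0 0.005 0 0 0'
python3 chk.py
```

```text
time: 9.08
eef_pos: [505.1, 191.1, 36.0]
orientation: [[-0.969, 0.247, 0.0], [0.247, 0.969, -0.0], [-0.0, 0.0, -1.0]]
wrist_force: [-1.1, -0.4, 1.4]
width: -0.1
grip_force: 0.2
[-1.08246499 -0.35574566  1.39552805]
[280.40436797 252.06882859] 1511 241
off row [281.6 250.5] on row [281.4 236.3]
```

Contact: the rocker has moved about two thirds of the way. The real tips end about 20 mm above nominal. I'll continue.

```bash
python3 -m handwheel '1 0 0 0.0005 0 0 0; 1 0 0 0.001 0 0 0; 1 0 0 0.0015 0 0 0; 1 0 0 0.002 0 0 0; 1 0 0 0.0025 0 0 0; 1 0 0 0.003 0 0 0; 1 0 0 0.003 0 0 0; 1 0 0 0.003 0 0 0; 1 0 0 0.003 0 0 0; 1 0 0 0.003 0 0 0'
python3 chk.py
```

```text
time: 9.97
eef_pos: [505.2, 191.1, 33.0]
orientation: [[-0.969, 0.247, 0.001], [0.247, 0.969, 0.0], [-0.001, 0.0, -1.0]]
wrist_force: [-0.2, 0.1, 1.3]
width: -0.5
grip_force: 0.1
[-0.18604691  0.09701745  1.34021857]
[280.33375  251.475625] 1600 240
off row [281.5 253.3] on row [281.4 238.6]
```

```bash
python3 -m handwheel '1 0 0 0.0005 0 0 0; 1 0 0 0.001 0 0 0; 1 0 0 0.0015 0 0 0; 1 0 0 0.002 0 0 0; 1 0 0 0.002 0 0 0; 1 0 0 0.002 0 0 0; 1 0 0 0.002 0 0 0; 1 0 0 0.002 0 0 0; 1 0 0 0.002 0 0 0; 1 0 0 0.002 0 0 0'
python3 chk.py
```

```text
time: 10.85
eef_pos: [504.9, 191.2, 31.8]
orientation: [[-0.969, 0.247, 0.0], [0.247, 0.969, 0.0], [-0.0, 0.0, -1.0]]
wrist_force: [-1.9, -0.2, 6.0]
width: 0.2
grip_force: 3.0
[-1.87228332 -0.21591927  5.96437072]
[280.40581542 251.68268015] 1582 240
off row [281.5 255.2] on row [281.3 240.2]
```

Rocker fully on: the edge row matches "on" and the force rises against the stop. TCP z 31.8 corresponds to a face height of 54, so the tips are about 22 mm above the TCP. Next I lift and travel to above the blue button.

```bash
python3 -m handwheel '1 0 0 -0.01 0 0 0; 1 0 0 -0.035 0 0 0; 1 0 0 -0.065 0 0 0; 1 -0.005 -0.015 -0.095 0 0 0; 1 -0.015 -0.045 -0.12 0 0 0; 1 -0.025 -0.08 -0.12 0 0 0; 1 -0.04 -0.118 -0.12 0 0 0; 1 -0.05 -0.155 -0.12 0 0 0; 1 -0.06 -0.18 -0.12 0 0 0; 1 -0.065 -0.19 -0.12 0 0 0'
python3 -m handwheel '1 -0.005 -0.015 0 0 0 0; 1 -0.015 -0.045 0 0 0 0; 1 -0.025 -0.08 0 0 0 0; 1 -0.04 -0.115 0 0 0 0; 1 -0.05 -0.15 0 0 0 0; 1 -0.06 -0.18 0 0 0 0; 1 -0.07 -0.21 0 0 0 0; 1 -0.075 -0.225 0 0 0 0; 1 -0.075 -0.23 0 0 0 0; 1 -0.075 -0.23 0 0 0 0'
python3 - <<'E'
from h import *
s=manip.observe();i=vision.grab_frame('wrist');b=vision.grab_frame('top')
cv2.imwrite('pics/w6.png',np.hstack([cv2.resize(i,(480,360)),cv2.resize(b[170:230,190:245],(320,360))]))
print(s['eef_pos'],blob(b,'yellow',(213,207)) [:2])
E
```

```text
time: 11.73
eef_pos: [521.1, -12.4, 151.7]
orientation: [[-0.968, 0.25, 0.001], [0.25, 0.968, -0.001], [-0.001, -0.001, -1.0]]
wrist_force: [0.8, -0.1, -0.4]
width: 0.3
grip_force: 0.0
time: 12.57
eef_pos: [536.6, -250.5, 150.8]
orientation: [[-0.969, 0.248, -0.0], [0.248, 0.969, 0.001], [0.001, 0.001, -1.0]]
wrist_force: [-0.8, -0.2, -0.9]
width: 0.4
grip_force: 0.0
[ 536.57285111 -250.46739545  150.84065504] (array([213.27350427, 207.03418803]), np.int32(234))
```

View pics/w6.png

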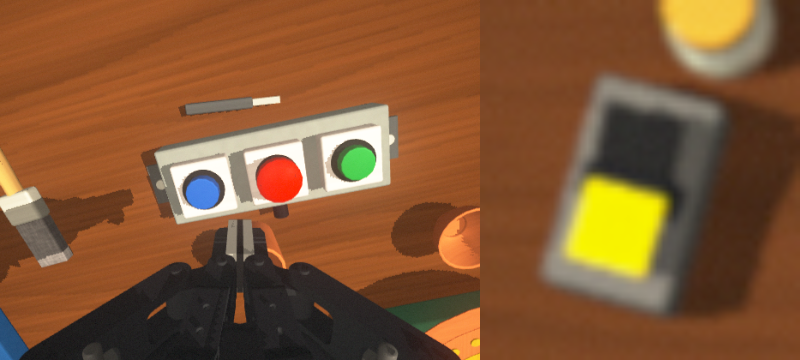

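The wrist view shows blue at (237,219), red at (326,209) and green at (413,187) in full-frame pixels. The top inset shows the box still in place with the yellow half down.

```bash
python3 - <<'E'
from h import *
i=vision.grab_frame('wrist');s=manip.observe();R=s['orientation']
for c,u,z in(('blue',(237,219),69),('red',(326,209),76),('green',(413,187),69)):
    k,n,_=blob(i,c,u,35);p=at_z('wrist',k,z,s);print(c,k.round(1),n,p.round(1),'shift',(R.T@(p-s['eef_pos'])).round(1))
E
```

```text
blue [234.6 224.9] 1172 [ 542.7 -289.7   69. ] shift [-15.9 -38.3  82.1]
red [323.3 209.9] 2273 [ 545.3 -214.5   76. ] shift [-0.  35.1 75.1]
green [415.3 190.9] 1223 [ 550.4 -138.1   69. ] shift [ 13.9 110.5  82.2]
```

Wrist and top estimates agree within 3 mm. Now I move over blue and go down to just above it (contact expected at TCP z≈47).

```bash
python3 -m handwheel '1 -0.008 -0.015 0 0 0 0; 1 -0.015 -0.037 0 0 0 0; 1 -0.015 -0.037 0.02 0 0 0; 1 -0.015 -0.037 0.045 0 0 0; 1 -0.015 -0.037 0.065 0 0 0; 1 -0.015 -0.037 0.08 0 0 0; 1 -0.015 -0.037 0.09 0 0 0; 1 -0.015 -0.037 0.095 0 0 0; 1 -0.015 -0.037 0.095 0 0 0; 1 -0.015 -0.037 0.095 0 0 0'
python3 -m handwheel '1 0 0 0.002 0 0 0; 1 0 0 0.004 0 0 0; 1 0 0 0.006 0 0 0; 1 0 0 0.008 0 0 0; 1 0 0 0.01 0 0 0; 1 0 0 0.012 0 0 0; 1 0 0 0.013 0 0 0; 1 0 0 0.014 0 0 0; 1 0 0 0.015 0 0 0; 1 0 0 0.015 0 0 0'
```

```text
time: 13.55
eef_pos: [542.7, -289.7, 56.8]
orientation: [[-0.969, 0.246, 0.001], [0.246, 0.969, -0.0], [-0.001, -0.0, -1.0]]
wrist_force: [0.4, -0.5, -0.3]
width: 0.0
grip_force: 0.0
time: 14.38
eef_pos: [542.2, -290.1, 41.0]
orientation: [[-0.969, 0.247, 0.0], [0.247, 0.969, -0.0], [-0.0, -0.0, -1.0]]
wrist_force: [0.1, -0.2, 1.5]
width: 0.0
grip_force: 0.9
```

```bash
python3 -m handwheel '1 0 0 0.0005 0 0 0; 1 0 0 0.001 0 0 0; 1 0 0 0.0015 0 0 0; 1 0 0 0.002 0 0 0; 1 0 0 0.0025 0 0 0; 1 0 0 0.003 0 0 0; 1 0 0 0.003 0 0 0; 1 0 0 0.003 0 0 0; 1 0 0 0.003 0 0 0; 1 0 0 0.003 0 0 0'
```

```text
time: 15.22
eef_pos: [542.2, -290.1, 38.8]
orientation: [[-0.969, 0.247, 0.0], [0.247, 0.969, -0.0], [-0.001, -0.0, -1.0]]
wrist_force: [-1.5, -0.0, 7.4]
width: -0.4
grip_force: 3.4
```

Blue bottomed out at the predicted height (7.4 N, above the 3 N friction). Next: lift, pass over red, and go down above green.

```bash
python3 -m handwheel '1 0 0 -0.01 0 0 0; 1 0 0 -0.035 0 0 0; 1 0 0 -0.065 0 0 0; 1 0 0.005 -0.075 0 0 0; 1 0.006 0.03 -0.075 0 0 0; 1 0.013 0.065 -0.075 0 0 0; 1 0.02 0.1 -0.075 0 0 0; 1 0.026 0.13 -0.075 0 0 0; 1 0.03 0.15 -0.075 0 0 0; 1 0.03 0.151 -0.075 0 0 0'
python3 -m handwheel '1 0 0 0 0 0 0; 1 0 0 0.015 0 0 0; 1 0 0 0.035 0 0 0; 1 0 0 0.048 0 0 0; 1 0 0 0.056 0 0 0; 1 0 0 0.06 0 0 0; 1 0 0 0.06 0 0 0; 1 0 0 0.06 0 0 0; 1 0 0 0.06 0 0 0; 1 0 0 0.06 0 0 0'
python3 - <<'E'
from h import *
i=vision.grab_frame('wrist');b=vision.grab_frame('side')[210:300,270:390]
cv2.imwrite('pics/w7.png',np.hstack([cv2.resize(i,(400,300)),cv2.resize(b,(400,300))]))
E
```

```text
time: 16.05
eef_pos: [549.9, -132.2, 112.7]
orientation: [[-0.97, 0.244, -0.001], [0.244, 0.97, 0.002], [0.002, 0.002, -1.0]]
wrist_force: [-0.1, -0.7, -0.1]
width: -0.1
grip_force: 0.0
time: 16.88
eef_pos: [551.0, -136.6, 53.9]
orientation: [[-0.969, 0.247, 0.002], [0.247, 0.969, -0.0], [-0.002, 0.0, -1.0]]
wrist_force: [-0.2, -0.5, -0.1]
width: 0.0
grip_force: 0.0
```

View pics/w7.png

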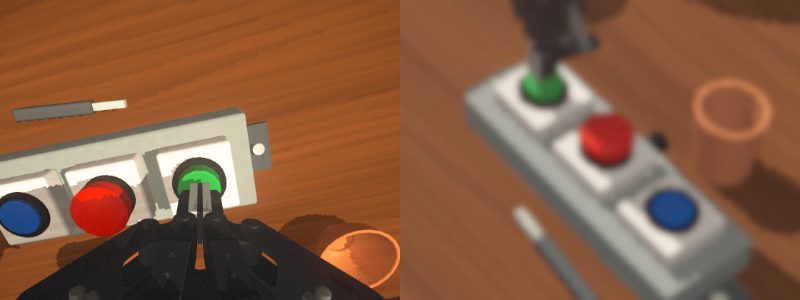

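Tips are over green at crop (200,185), blue is visibly sunk at (22,213), and red is still up. Pressing green.

```bash
python3 -m handwheel '1 0 0 0.002 0 0 0; 1 0 0 0.004 0 0 0; 1 0 0 0.006 0 0 0; 1 0 0 0.008 0 0 0; 1 0 0 0.01 0 0 0; 1 0 0 0.011 0 0 0; 1 0 0 0.012 0 0 0; 1 0 0 0.013 0 0 0; 1 0 0 0.013 0 0 0; 1 0 0 0.013 0 0 0'
python3 -m handwheel '1 0 0 0.0005 0 0 0; 1 0 0 0.001 0 0 0; 1 0 0 0.0015 0 0 0; 1 0 0 0.002 0 0 0; 1 0 0 0.0025 0 0 0; 1 0 0 0.003 0 0 0; 1 0 0 0.003 0 0 0; 1 0 0 0.003 0 0 0; 1 0 0 0.003 0 0 0; 1 0 0 0.003 0 0 0'
```

```text
time: 17.82
eef_pos: [550.4, -136.2, 39.9]
orientation: [[-0.969, 0.247, -0.0], [0.247, 0.969, 0.0], [0.0, 0.0, -1.0]]
wrist_force: [-0.2, -0.2, 0.5]
width: -0.3
grip_force: 0.5
time: 18.65
eef_pos: [550.5, -136.2, 38.8]
orientation: [[-0.969, 0.247, 0.001], [0.247, 0.969, -0.0], [-0.001, 0.0, -1.0]]
wrist_force: [-3.6, 0.8, 13.2]
width: 0.3
grip_force: 6.5
```

Green bottomed out at the same height (13 N). I'll lift clear and take a final look.

```bash
python3 -m handwheel '1 0 0 -0.01 0 0 0; 1 0 0 -0.035 0 0 0; 1 0 0 -0.07 0 0 0; 1 0 0 -0.1 0 0 0; 1 0.02 0 -0.13 0 0 0; 1 0.05 0 -0.15 0 0 0; 1 0.08 0 -0.15 0 0 0; 1 0.1 0 -0.15 0 0 0; 1 0.1 0 -0.15 0 0 0; 1 0.1 0 -0.15 0 0 0'
python3 - <<'E'
from h import *
i=vision.grab_frame('side');b=vision.grab_frame('top')
cv2.imwrite('pics/w8.png',np.hstack([cv2.resize(i[150:310,200:400],(400,320)),cv2.resize(b[130:260,190:410],(400,320))]))
E
```

```text
time: 19.48
eef_pos: [453.1, -111.5, 187.6]
orientation: [[-0.969, 0.247, 0.001], [0.247, 0.969, -0.0], [-0.001, -0.0, -1.0]]
wrist_force: [0.2, -0.1, -0.4]
width: -0.0
grip_force: 0.0
```

View pics/w8.png

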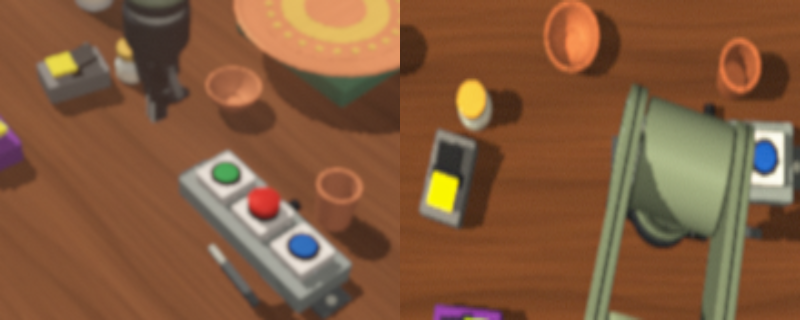

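The side view shows green (226,173) and blue (302,246) sunk flush, red (265,203) still up, the rocker down on the yellow side (62,65), and everything in its place.

```bash
python3 -c "
from bench import job
print(job.job_done())"
```

```text
the job is handed in; nothing more can be done
None
```

I pushed the rocker on, then pressed the blue and green buttons fully in, in that order. Red stayed out, nothing in the final views looked moved, and I handed the job in at about 19.6 s; no verdict was returned.

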